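Vent the vacuum test pot, twist its taper plug free and lay it in the tray

TASK

The leak test is over and the pot is still under vacuum: press the green vent key on the leak tester until it stays down and the yellow hold key pops up, leaving the grey pump key alone. Then take the plug by its black T-grip, twist it in its seat until the taper breaks free, pull it straight out, and lay it in the steel tray without dropping it. Do not loosen the plug before the pot is vented, and do not disturb the oil samples and the black adapter sleeve.

Things in the scene. Friction and masses are not known exactly. Their poses are not given: they have to be found in the camera images.
- tester: Vacuum leak tester, fixed: grey base plate 250 (x) by 144 (y) by 12 mm, origin under its centre on the bench, x away from the operator, y to the left. In front a black valve block (x -108 to -48 mm, 52 mm high) with three keys in a row along y; behind it a round gauge (49 mm across, up to 69 mm above the bench); then the test pot, its axis at x = +66 mm.
- vent_key_top (a point): Centre of the top of the green vent key, the right-hand one (y = -38 mm on the tester); moves with it. Key caps are 30 mm (x) by 24 mm (y), 38 mm apart, their tops 72 mm above the bench when up, about 63 mm when latched, 59.5 mm at the stop. Pressing straight down takes up to about 4 N, more only at the stop.
- hold_key_top (a point): Centre of the top of the yellow hold key, the middle one; latched down at the start.
- pump_key_top (a point): Centre of the top of the grey pump key, the left-hand one (y = +38 mm on the tester); up at the start and to be left alone.
- vent_key (a joint): Travel of the green vent key, m: 0 up, 0.0125 pressed to the stop; pressed beyond about 0.0095 and let go it stays latched at about 0.009. The bank is interlocked: pressing one key lets the latched one pop up.
- hold_key (a joint): Travel of the yellow hold key, m: about 0.009 latched (start), 0 up.
- pump_key (a joint): Travel of the grey pump key, m: 0 up.
- pot: Test pot, fixed on the tester: clear cylinder with aluminium cover, 92 mm across and 78 mm high, origin at the centre of its underside (12 mm above the bench), z up. Its seat is a tapered bore in the cover with three rubber strips; it may be turned up to 35 degrees either way on the tester.
- plug: Taper plug, 79 mm high, about 0.31 kg, origin at the centre of its foot, z up along its axis. From the foot: steel taper 36 mm long, 27 to 31 mm across, with three raised lands; flange 42 mm across, 5 mm; stem 14 mm across, 22 mm; black T-grip 64 (plug x) by 14 (plug y) by 16 mm high. Seated, its foot is 44 mm above the pot's underside, the flange 2 mm above the cover.
- plug_grip (a point): Centre of the T-grip, on the plug's axis 71 mm above its origin, 8 mm below the grip's top; axes as the plug. The stuck plug resists a straight pull of about 40 N and a twist of about 0.4 N m; turned about its axis 30 to 50 degrees from the start, either way, it lets go, sits loose on its flange and lifts straight out with little more than its weight (clear after 36 mm).
- grip_end (a point): Point in the T-grip 28 mm from the plug's axis along plug x, 71 mm above the plug's origin; it shows how far the plug has been turned.
- plug_mid (a point): Point on the plug's axis 40 mm above its origin, the middle of the plug.
- tray: Stainless steel tray, loose, 0.45 kg: 186 mm (x) by 256 mm (y) over the rim, 48 mm high, origin at the centre of its underside, floor 2 mm thick, inside 154 mm (x) by 224 mm (y). Two small spacer rings (up to 14 mm high) lie near its end at -y; the rest is empty.
- vial_0: Sample bottle of oil with screw cap, 32 mm across, 60 mm high, standing left of the tester; origin at the centre of its underside.
- vial_1: A second such bottle, beside the first.
- deep_adapter: Black steel adapter sleeve, 35 mm across, 64 mm high, standing behind the tester; origin at the centre of its underside.

How it is judged:
By the outcome, as a careful person would: the job done as asked, in the order asked, and still so for the second after the job is handed in, with the robot touching nothing.
It also fails if it takes over 58 s, if anything falls off the work surface, if the arm or the gripper's body presses on something with over 40 N, if the wrist force passes 120 N, or if a joint passes its speed limit or range.

ROBOT

A 6-joint arm with a two-finger parallel gripper is mounted at the origin on a cart in front of the work surface, level with it; the furniture and walls round the work are solid. World frame = base frame: x ahead of the robot, y to its left, z up, the work surface at z = 0. Lengths are in mm, angles in rad, forces in N, time in s.
With the tool pointing down it reaches from about 300 to 950 mm from the base axis. Payload 3.1 kg.
Tool frame: the origin (TCP) lies midway between the tips of the shut fingers; the grasp point (between the pads) lies behind it (ctrl.tcp_to_grasp is the z of the grasp point in the tool frame, in mm); z points along the fingers, x is the direction in which the jaws open and shut, and the axes are right-handed (so a half turn about z gives the same grasp; the last joint's range is limited). The gripper opens to 85 mm and grips with 20 to 120 N. Pads are 22 mm wide; open, the fingers measure 114 mm over their backs; the gripper's body (76 mm by 85 mm) begins 54 mm behind the grasp point. The pads swing forward as they close: fully open they stand 13 mm farther back than shut.
Start: joints at [-1.373, 0.308, 1.634, -0, 1.2, -0.07], TCP at [165.354, -602.735, 231.272] pointing down, gripper open.
Joint ranges: [-3.06, 3.06], [-0.79, 1.96], [0.05, 2.63], [-1.19, 4.34], [0.05, 2.64], [-2.94, 2.94]. Speed limits (rad/s): [2.79, 2.79, 3.14, 3.14, 3.14, 3.14].

INTERFACE

Orientations are given as a unit quaternion [x, y, z, w].
In Python, from plant import ctrl, move_gripper, readout, imaging gives the robot as it stands. Calls block until the motion is done:
- ctrl.reach(position, orientation): joint-space move of the TCP to a pose.
- ctrl.line_to(position, rot=None, speed=150, threshold=None): straight line of the TCP; rot=None keeps the orientation; speed is the mean speed in mm/s. With threshold (N) it stops when the force on the tool has changed by that much, and returns True; else False.
- ctrl.goto_joints(angles): joint-space move.
- move_gripper(opening): finger opening in mm; the grip force is fixed at half the most; returns when the fingers have stopped.
- ctrl.hold(seconds).
- ctrl.ik(position, orientation): joint angles nearest the present ones, or None.
- readout.state(): the state.
- imaging.snapshot(name): name is "scene" or "top" or "wrist"; returns the picture (400x640x3 uint8, blue, green, red); there is no depth.
- imaging.camera_info(name): a dict with "fov_y" (degrees; the focal length in pixels is half the picture's height over the tangent of half this angle, whatever the lens; pixels are square), "cx", "cy" (the principal point, pixels), "k1" (the pictures are not rectified: a ray, as slopes to the right and down, at radius r is drawn at 1 + k1 r^2 times it, then the intrinsics apply), "extrinsics" (4x4, takes a point from camera to world coordinates). Camera axes: x right, y down, z forward; pixel columns grow to the right and rows downward; lengths in mm; the calibration is good to about 2 mm. A picture is of the moment at which its call begins: read the wrist's pose just before it. camera_info takes no time and is no camera call; for the wrist camera it gives the pose at the moment of the call.
A pose or a line that the arm cannot do raises ctrl.Unreachable and nothing moves.
- ctrl.job_done(): hands the job in, once; it reports no verdict.
The state is a dict: "clock": time; "joints": joint angles; "qvel": joint speeds; "tau": joint torques, N m; "tool_pos": TCP position; "eef_rot": TCP orientation; "wrist_force": force on the tool from outside, world axes, zero at the start; "ft_torque": the same for the moment, N m; "width": finger opening in mm.
Only numpy, scipy, OpenCV 4.12 (cv2) and the standard library are available. Lean on these libraries where they do the work, as an engineer would, in place of code of your own. Each camera call takes 0.05 s, during which the arm holds its last target.

## Working session

There is one attempt and no reset: what is moved stays moved. The work goes in short steps, each a Python script; the robot and the scene stay as the last script left them, time stands still between calls to the robot, and variables do not carry over. Pictures are saved under pics/ and viewed, and the job is handed in when it is done.

```bash
ls; mkdir -p pics; python3 - <<'E'
from plant import ctrl, move_gripper, readout, imaging
import cv2
s=readout.state(); print(s['clock'],s['tool_pos'],s['eef_rot'],s['width'],ctrl.tcp_to_grasp)
for n in ("scene","top","wrist"):
    i=imaging.camera_info(n); print(n,i)
    cv2.imwrite(f"pics/{n}0.png",imaging.snapshot(n))
E
```

```text
pics
0.0 [ 165.18762807 -601.91509357  230.02666094] [ 7.95183985e-01 -6.06367109e-01 -8.79600922e-04 -7.65896571e-04] 85.5069334707102 -18.700000000000003
scene {'fov_y': 42.62683957915736, 'cx': 318.11999722869405, 'cy': 203.5246890786026, 'k1': -0.04001594704761486, 'extrinsics': array([[-8.07914711e-01, -4.04389029e-01,  4.28652928e-01,
         1.10167490e+02],
       [-5.89108091e-01,  5.72761877e-01, -5.69996044e-01,
         5.78468441e+02],
       [-1.50159091e-02, -7.13031097e-01, -7.00971595e-01,
         8.88421532e+02],
       [ 0.00000000e+00,  0.00000000e+00,  0.00000000e+00,
         1.00000000e+00]])}
top {'fov_y': 57.71109136490774, 'cx': 320.01266430970855, 'cy': 195.1797197702617, 'k1': -0.015527650826845056, 'extrinsics': array([[-2.08879992e-02, -9.86852210e-01,  1.60269792e-01,
         4.18442787e+02],
       [-9.99739501e-01,  2.20919653e-02,  5.73375007e-03,
        -4.90873727e+01],
       [-9.19903862e-03, -1.60108275e-01, -9.87056593e-01,
         1.08778184e+03],
       [ 0.00000000e+00,  0.00000000e+00,  0.00000000e+00,
         1.00000000e+00]])}
wrist {'fov_y': 70.10607889449584, 'cx': 327.8123642951142, 'cy': 200.48842704635265, 'k1': -0.029611377584668936, 'extrinsics': array([[ 2.64170953e-01, -9.20043224e-01, -2.89368579e-01,
         2.39396250e+02],
       [-9.64474719e-01, -2.52464445e-01, -7.77831639e-02,
        -5.80940282e+02],
       [-1.49140481e-03,  2.99636731e-01, -9.54052202e-01,
         3.72657586e+02],
       [ 0.00000000e+00,  0.00000000e+00,  0.00000000e+00,
         1.00000000e+00]])}
```

View pics/scene0.png

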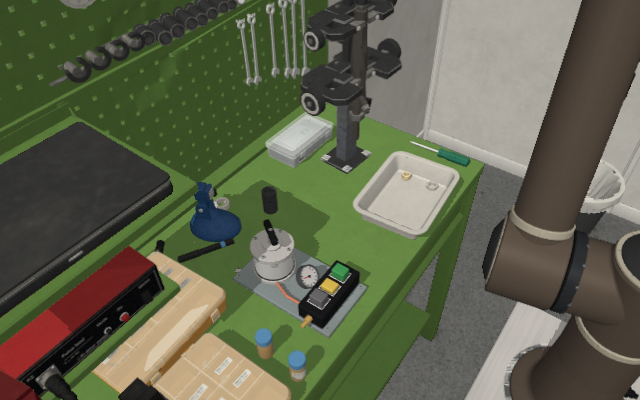

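View pics/top0.png

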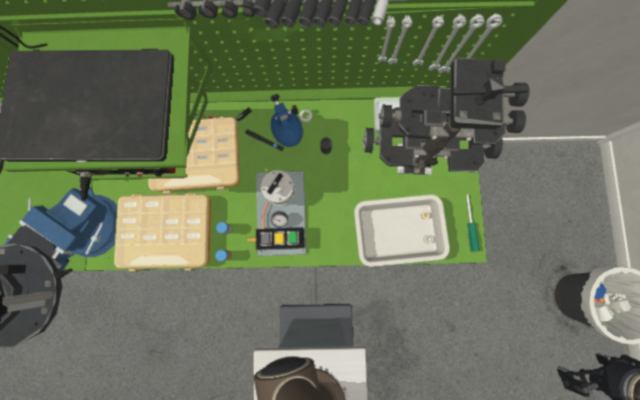

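View pics/wrist0.png

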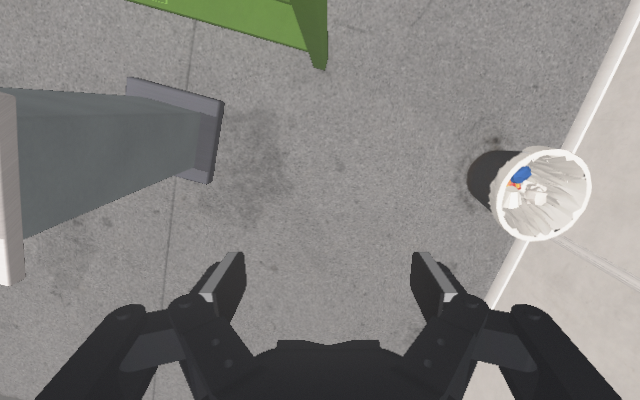

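```bash
cat > h.py <<'E'
import cv2, numpy as np
def ray(info,uv):
    f=200/np.tan(np.radians(info['fov_y']/2))
    K=np.array([[f,0,info['cx']],[0,f,info['cy']],[0,0,1]])
    p=cv2.undistortPoints(np.array([[uv]],float),K,np.array([info['k1'],0,0,0]))[0,0]
    E=np.array(info['extrinsics']); return E[:3,3],E[:3,:3]@np.array([p[0],p[1],1])
def plane(info,uv,z):
    o,d=ray(info,uv); return o+d*(z-o[2])/d[2]
def tri(i1,u1,i2,u2):
    o1,d1=ray(i1,u1);o2,d2=ray(i2,u2)
    d1=d1/np.linalg.norm(d1);d2=d2/np.linalg.norm(d2)
    t=np.linalg.lstsq(np.c_[d1,-d2],o2-o1,rcond=None)[0]
    a=o1+t[0]*d1;b=o2+t[1]*d2
    return (a+b)/2,np.linalg.norm(a-b)
def proj(info,P):
    E=np.linalg.inv(info['extrinsics']);q=E[:3,:3]@P+E[:3,3]
    f=200/np.tan(np.radians(info['fov_y']/2));x,y=q[:2]/q[2];s=1+info['k1']*(x*x+y*y)
    return np.array([f*x*s+info['cx'],f*y*s+info['cy']])
def blobs(img,lo,hi,box=None,amin=20):
    hsv=cv2.cvtColor(img,cv2.COLOR_BGR2HSV);m=cv2.inRange(hsv,np.array(lo),np.array(hi))
    if box: 
        k=np.zeros_like(m);x0,y0,x1,y1=box;k[y0:y1,x0:x1]=1;m=m*k
    n,l,s,c=cv2.connectedComponentsWithStats(m)
    return [(c[i].round(1),s[i]) for i in range(1,n) if s[i,4]>=amin]
E
python3 - <<'E'
import cv2
from h import *
s=cv2.imread('pics/scene0.png');t=cv2.imread('pics/top0.png')
cv2.imwrite('pics/c_s.png',cv2.resize(s[180:390,180:400],None,fx=3.6,fy=2.85 and 2.85) if 0 else cv2.resize(s[180:380,220:400],None,fx=3,fy=3))
cv2.imwrite('pics/c_t.png',cv2.resize(t[130:270,200:460],None,fx=3,fy=3))
for nm,lo,hi in (('g',(60,120,90),(85,255,255)),('y',(18,120,120),(32,255,255)),('b',(95,120,90),(115,255,255))):
    print(nm,blobs(s,lo,hi,(220,180,400,390)),blobs(t,lo,hi,(205,130,340,270),8))
print(s[271,341],t[238,293],t[238,310])
E
```

```text
g [(array([339.3, 271.3]), array([331, 263,  18,  18, 200], dtype=int32))] [(array([292.4, 237.4]), array([289, 233,   8,  10,  72], dtype=int32))]
y [(array([329.1, 285.5]), array([321, 278,  18,  16, 179], dtype=int32)), (array([305.9, 320.9]), array([300, 315,  12,  13,  73], dtype=int32)), (array([263.8, 351.8]), array([257, 346,  13,  13, 111], dtype=int32))] [(array([237. , 139.5]), array([237, 133,   1,  14,  14], dtype=int32)), (array([238. , 168.5]), array([238, 165,   1,   8,   8], dtype=int32)), (array([234.9, 183.3]), array([229, 179,  10,   8,  23], dtype=int32)), (array([210., 187.]), array([205, 187,  11,   1,  11], dtype=int32)), (array([209. , 202.5]), array([209, 199,   1,   8,   8], dtype=int32)), (array([208.5, 220. ]), array([208, 208,   2,  25,  37], dtype=int32)), (array([278.5, 237.8]), array([274, 233,  10,  11, 102], dtype=int32)), (array([251.4, 239.4]), array([247, 237,   9,   5,  36], dtype=int32)), (array([207.3, 256.8]), array([206, 251,   3,  13,  23], dtype=int32))]
b [(array([222.6, 243.4]), array([220, 241,   6,   6,  23], dtype=int32)), (array([262.7, 337.2]), array([255, 329,  16,  18, 211], dtype=int32)), (array([296.5, 360. ]), array([289, 351,  16,  19, 238], dtype=int32))] [(array([288.8, 136.1]), array([277, 130,  24,  15, 296], dtype=int32)), (array([221.6, 227.1]), array([217, 223,  10,   9,  72], dtype=int32)), (array([221. , 254.9]), array([216, 251,  11,   9,  76], dtype=int32))]
[ 79 146  63] [ 90 174  64] [ 52 120  89]
```

View pics/c_s.png

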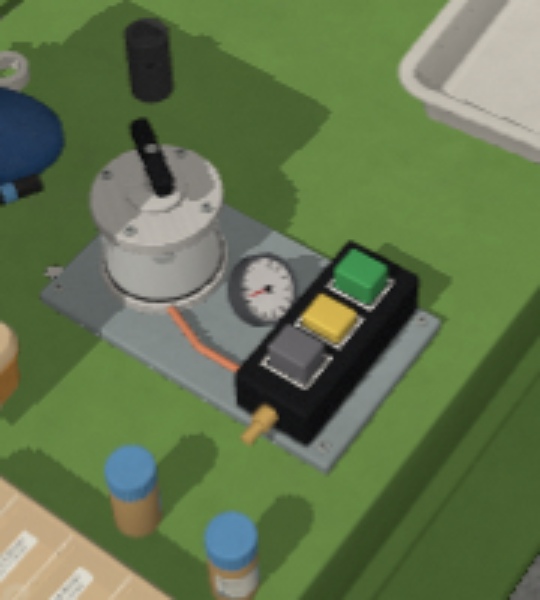

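View pics/c_t.png

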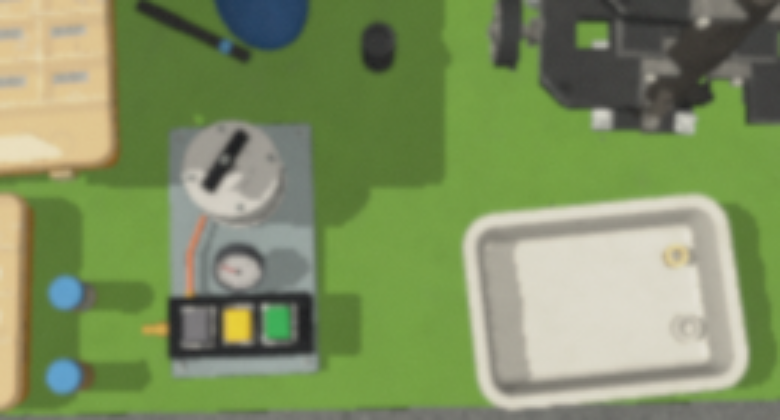

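The scene view shows the green key at (340,270), yellow (329,286), plug grip around (271,233). The top view shows the keys at (292,237) and (278,238), the grip at about (275,183), and the tray at about (401,230) with its rings on the right. I'll triangulate these next.

```bash
python3 - <<'E'
from plant import imaging,readout
from h import *
S=imaging.camera_info('scene');T=imaging.camera_info('top')
g=plane(T,(292.4,237.4),72);y=plane(T,(278.5,237.8),63)
print('g',g,plane(S,(339.5,269.5),72),tri(T,(292.4,237.4),S,(339.5,269.5)))
print('y',y,plane(S,(329.1,285),63))
c=lambda u,v:(200+u/3,130+v/3)
for n,p in dict(bl=(172,375),br=(318,372),tr=(310,124),tl=(170,128)).items(): print(n,plane(T,c(*p),12))
# grip top ends  z=12+44+79=135
print('grip',plane(T,c(240,133),135),plane(T,c(209,188),135))
d=lambda u,v:(220+u/3,180+v/3)
print('gripS',plane(S,d(139,124),135),plane(S,d(165,190),135))
print('tray rim',[plane(T,c(*p),48).round() for p in ((466,222),(735,200),(745,385),(480,408))])
print('rings',[plane(T,c(*p),8).round() for p in ((677,256),(687,328))])
print('adapter',plane(T,c(378,35),64),'vials',[plane(T,p,60) for p in ((221.6,227.1),(221,254.9))])
E
```

```text
g [465.98163364  36.20171969  72.        ] [462.9483608   42.56544496  72.        ] (array([466.48644806,  36.96870477,  63.55012814]), np.float64(0.2463126930321764))
y [466.1041024   76.06950198  63.        ] [461.70722991  80.52527694  63.        ]
bl [419.6042702 144.5909057  12.       ]
br [419.5934065    1.82831898  12.        ]
tr [667.59759005   6.26908186  12.        ]
tl [666.74551892 148.23851391  12.        ]
grip [632.30676516  62.78801628 135.        ] [582.93977703  90.53341371 135.        ]
gripS [626.41918066  68.15264226 135.        ] [574.35554658 103.61865686 135.        ]
tray rim [array([ 559., -145.,   48.]), array([ 575., -405.,   48.]), array([ 399., -401.,   48.]), array([ 383., -151.,   48.])]
rings [array([ 526., -357.,    8.]), array([ 455., -362.,    8.])]
adapter [742.99231704 -63.98460173  64.        ] vials [array([499.79156088, 238.13911853,  60.        ]), array([421.84693157, 238.14651346,  60.        ])]
```

```bash
python3 - <<'E'
from plant import ctrl, move_gripper, readout, imaging
from h import *
import json
ctrl.reach([480,50,210],[1,0,0,0])
s=readout.state(); print(s['clock'],s['tool_pos'],s['joints'])
i=imaging.camera_info('wrist'); im=imaging.snapshot('wrist'); cv2.imwrite('pics/w1.png',im)
i['extrinsics']=i['extrinsics'].tolist(); json.dump(i,open('w1.json','w'))
for nm,lo,hi in (('g',(60,120,60),(85,255,255)),('y',(18,120,120),(32,255,255))): print(nm,blobs(im,lo,hi,None,150))
E
```

```text
2.7167 [480.26214198  49.3432901  210.06235466] [ 1.23144394e-02  5.44989451e-02  1.98000733e+00 -2.62400939e-04
  1.10690494e+00  1.35042227e-02]
g [(array([313.4, 197.3]), array([300, 186,  28,  23, 590], dtype=int32))]
y [(array([311.1,  77.7]), array([305,  64,  13,  26, 259], dtype=int32)), (array([312.8, 159.5]), array([298, 148,  30,  24, 688], dtype=int32))]
```

View pics/w1.png

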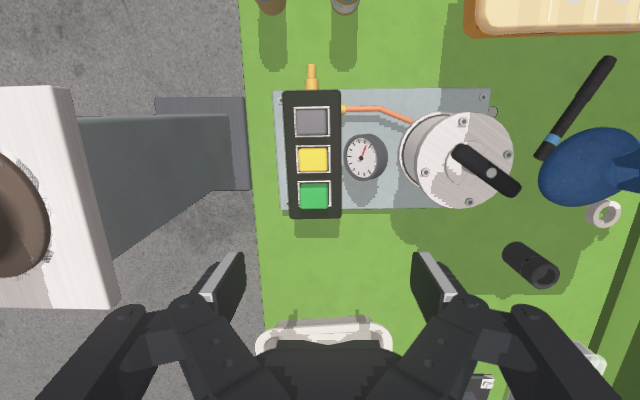

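The wrist view shows green (313,196), yellow (313,160), grey (312,121) and the grip from (456,150) to (518,190). I'll measure the grip's top face.

```bash
python3 - <<'E'
from h import *
import json
im=cv2.imread('pics/w1.png');i=json.load(open('w1.json'))
print('g',plane(i,(313.4,196),72),plane(i,(313.4,197.3),72),'y',plane(i,(312.8,159.5),63),'p',plane(i,(312,121),72))
T=None
for n,p in dict(bl=(280,210),fl=(276,90),fr=(489,90)).items(): print(n,plane(i,p,12))
cv2.imwrite('pics/w1c.png',cv2.resize(im[95:225,390:540],None,fx=4.5,fy=4.5,interpolation=cv2.INTER_CUBIC))
E
```

```text
g [465.75290571  43.52263439  72.        ] [465.72960946  42.12797262  72.        ] y [465.30690134  79.66707625  63.        ] p [465.63576231 117.91587382  72.        ]
bl [419.94693197   7.22550725  12.        ]
fl [422.62571547 149.78987356  12.        ]
fr [663.0270255  150.46119658  12.        ]
```

View pics/w1c.png

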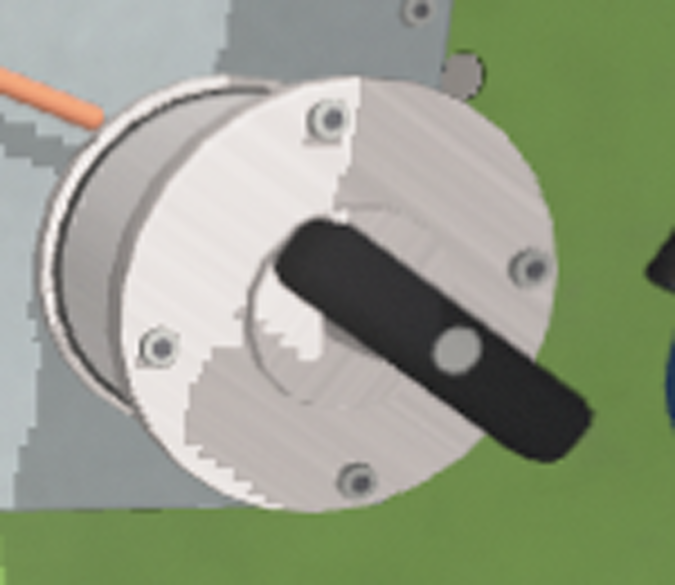

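```bash
python3 - <<'E'
from plant import ctrl, move_gripper, readout, imaging
from h import *
import json
i=json.load(open('w1.json'))
c=lambda u,v:(390+u/4.5,95+v/4.5)
print('dot',plane(i,c(457,350),135));a,b=plane(i,c(300,240),135),plane(i,c(568,440),135);print(a,b,np.degrees(np.arctan2(*(b-a)[1::-1])))
print('cover',plane(i,c(343.7,304),91))
move_gripper(0)
ctrl.reach([465.5,41.5,110],[1,0,0,0])
ctrl.line_to([465.5,41.5,78],speed=80)
f0=np.array(readout.state()['wrist_force'])
r=ctrl.line_to([465.5,41.5,57],speed=15,threshold=9)
s=readout.state();print(r,s['clock'],s['tool_pos'],np.array(s['wrist_force'])-f0,s['width'])
ctrl.line_to([465.5,41.5,110],speed=80)
cv2.imwrite('pics/s2.png',imaging.snapshot('scene'))
cv2.imwrite('pics/w2.png',imaging.snapshot('wrist'))
cv2.imwrite('pics/s2c.png',cv2.resize(cv2.imread('pics/s2.png')[180:380,220:400],None,fx=3,fy=3))
print(readout.state()['clock'])
E
```

```text
dot [609.02004394  81.09241098 135.        ]
[578.77873263 100.01297521 135.        ] [632.08461305  64.76668307 135.        ] -33.47300965088126
cover [609.50718401  81.43603466  91.        ]
True 5.7167 [465.63356098  41.48321526  59.53764938] [-1.22609953 -0.3145486   5.36009825] -0.007471402114874326
6.6
```

View pics/w2.png

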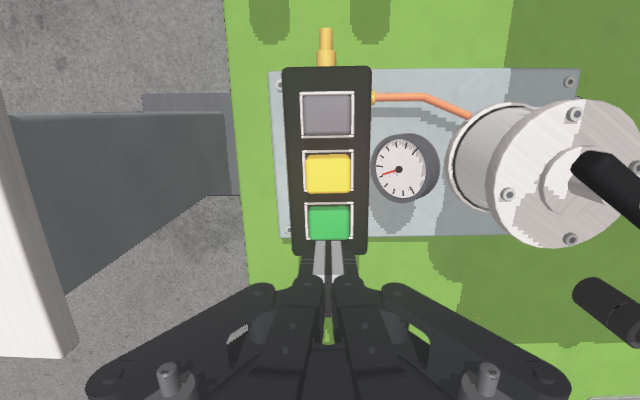

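View pics/s2c.png

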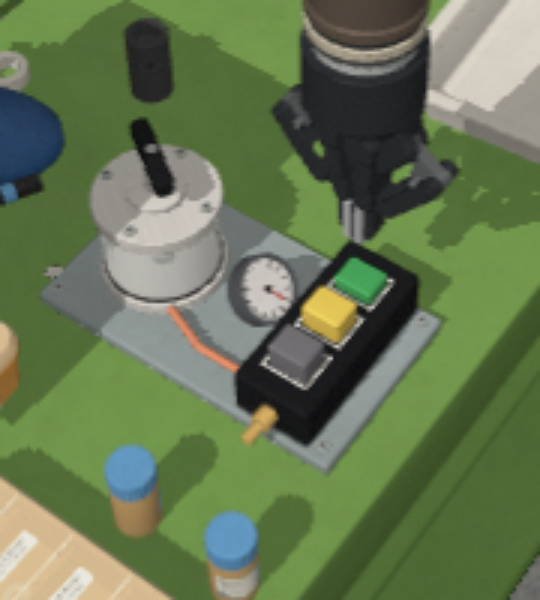

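The green key now sits low and the yellow stands high, and the gauge needle has moved, so the pot is vented. Next I'll hover over the grip to refine its position.

```bash
python3 - <<'E'
from plant import ctrl, move_gripper, readout, imaging
from h import *
import json
a=np.radians(57);q=[np.cos(a/2),np.sin(a/2),0,0]
ctrl.line_to([465.5,41.5,190],speed=150)
ctrl.reach([609,80.5,190],q)
move_gripper(85)
i=imaging.camera_info('wrist'); im=imaging.snapshot('wrist'); cv2.imwrite('pics/w3.png',im)
s=readout.state(); print(s['clock'],s['tool_pos'],s['joints'])
i['extrinsics']=i['extrinsics'].tolist(); json.dump(i,open('w3.json','w'))
print(proj(i,np.array([609,80.5,135])))
E
```

```text
9.0083 [608.99312622  80.49918112 189.98504043] [ 6.05502431e-02  3.28294974e-01  1.69538036e+00 -1.73715247e-06
  1.11794178e+00 -9.34300442e-01]
[326.58131659 219.58765653]
```

View pics/w3.png

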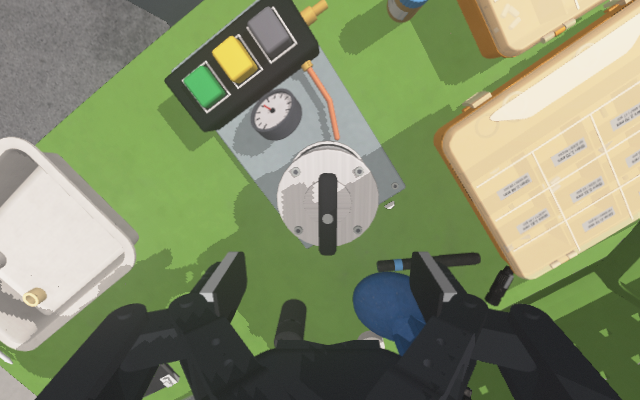

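The grip sits where predicted (dot at (327,219), predicted (326.6,219.6)), with the bar square to the jaws. Before moving, I'll check reachability of the laying poses in the tray.

```bash
cat >> h.py <<'E'
from scipy.spatial.transform import Rotation as R
def quat(yaw,tilt):
    """foot direction heading yaw(deg), tool z at tilt deg from vertical; camera up"""
    h=np.radians(yaw);t=np.radians(tilt)
    hd=np.array([np.cos(h),np.sin(h),0]);up=np.array([0,0,1.])
    z=np.sin(t)*hd-np.cos(t)*up; y=-(np.cos(t)*hd+np.sin(t)*up); x=np.cross(y,z)
    return R.from_matrix(np.c_[x,y,z]).as_quat()
def tcp_for(g,q): # grasp point -> tcp
    return np.array(g)+R.from_quat(q).as_matrix()[:,2]*18.7
E
python3 - <<'E'
from plant import ctrl, readout
from h import *
print(quat(90,0))
for yaw in (94,60,30,0,-30,-60,-90):
  for tilt in (40,50,60):
    q=quat(yaw,tilt)
    for z in (37,62,160):
      g=[479,-265,z]
      j=ctrl.ik(tcp_for(g,q),q); print(yaw,tilt,z,None if j is None else np.round(j,2))
E
```

```text
[ 1.000000e+00 -3.061617e-17  0.000000e+00 -0.000000e+00]
94 40 37 [-0.81  0.75  1.62  0.43  1.37 -1.1 ]
94 40 62 [-0.81  0.71  1.62  0.43  1.4  -1.08]
94 40 160 [-0.81  0.57  1.61  0.42  1.54 -1.02]
94 50 37 [-0.85  0.84  1.53  0.49  1.53 -1.14]
94 50 62 [-0.85  0.8   1.54  0.49  1.55 -1.12]
94 50 160 [-0.85  0.66  1.55  0.49  1.68 -1.06]
94 60 37 [-0.87  0.94  1.45  0.54  1.68 -1.16]
94 60 62 [-0.87  0.9   1.46  0.54  1.7  -1.14]
94 60 160 [-0.87  0.76  1.49  0.55  1.81 -1.08]
60 40 37 [-0.92  0.63  1.86  0.73  1.1  -0.89]
60 40 62 [-0.92  0.58  1.86  0.71  1.13 -0.85]
60 40 160 [-0.92  0.42  1.85  0.67  1.26 -0.74]
60 50 37 [-0.98  0.71  1.82  0.82  1.23 -0.99]
60 50 62 [-0.98  0.66  1.82  0.81  1.26 -0.96]
60 50 160 [-0.98  0.49  1.83  0.78  1.38 -0.84]
60 60 37 [-1.02  0.8   1.77  0.89  1.37 -1.07]
60 60 62 [-1.02  0.76  1.78  0.88  1.39 -1.04]
60 60 160 [-1.02  0.58  1.8   0.87  1.49 -0.92]
30 40 37 [-0.95  0.51  2.09  1.08  0.81 -0.78]
30 40 62 [-0.95  0.45  2.09  1.04  0.84 -0.72]
30 40 160 [-0.95  0.26  2.08  0.9   0.96 -0.5 ]
30 50 37 [-1.03  0.59  2.09  1.23  0.95 -0.99]
3
[... 960 characters left out ...]
 0.59  2.45  3.02  0.95 -1.56]
-30 60 62 [-0.64  0.5   2.47  3.01  0.88 -1.55]
-30 60 160 [-0.64  0.15  2.51  2.95  0.56 -1.47]
-60 40 37 None
-60 40 62 None
-60 40 160 None
-60 50 37 [-0.3   0.5   2.31  4.16  0.66 -1.95]
-60 50 62 [-0.3   0.42  2.32  4.24  0.63 -2.04]
-60 50 160 None
-60 60 37 [-0.24  0.61  2.32  4.05  0.91 -1.76]
-60 60 62 [-0.24  0.54  2.34  4.09  0.88 -1.82]
-60 60 160 [-0.24  0.24  2.37  4.31  0.75 -2.14]
-90 40 37 [-0.24  0.52  2.07 -1.16  0.75 -2.42]
-90 40 62 [-0.24  0.46  2.08 -1.11  0.77 -2.48]
-90 40 160 [-0.24  0.27  2.07 -0.95  0.88 -2.72]
-90 50 37 None
-90 50 62 None
-90 50 160 [-0.17  0.33  2.09 -1.16  0.97 -2.49]
-90 60 37 None
-90 60 62 None
-90 60 160 None
```

```bash
python3 - <<'E'
from plant import ctrl, move_gripper, readout, imaging
from h import *
q=quat(147,0); P=[609,80.5,108.5]
ctrl.line_to([609,80.5,125],speed=120)
r=ctrl.line_to(P,speed=40,threshold=8); print(r)
f0=np.array(readout.state()['wrist_force'])
move_gripper(0)
s=readout.state();print(s['clock'],s['tool_pos'],s['width'],np.array(s['wrist_force'])-f0)
for y in (132,117,102,90,82):
    ctrl.reach(P,quat(y,0)); s=readout.state();print(y,round(s['clock'],2),s['tool_pos'].round(1) if hasattr(s['tool_pos'],'round') else s['tool_pos'],np.round(np.array(s['wrist_force'])-f0,1),np.round(s['ft_torque'],2),round(s['width'],1))
cv2.imwrite('pics/w4.png',imaging.snapshot('wrist'))
E
```

```text
False
10.9083 [608.97876574  80.35432937 108.73699913] 13.087223755024159 [-2.09765712  0.30877304  2.05743411]
132 11.27 [608.9  80.3 108.2] [ 0.1 -1.4 -1. ] [-0.17  0.02 -0.29] 12.9
117 11.62 [608.3  80.6 107.7] [ 0.2  0.4 -3.8] [ 0.01  0.04 -0.06] 13.1
102 11.98 [608.7  80.5 108.2] [-0.4  1.2 -2.5] [-0.03  0.02 -0.02] 12.8
90 12.3 [608.9  80.5 108.4] [-0.4  0.4 -1.5] [-0.01  0.04  0.02] 13.2
82 12.56 [609.   80.5 108.5] [-0.6 -1.2 -2.1] [-0.01  0.01 -0.01] 12.9
```

View pics/w4.png

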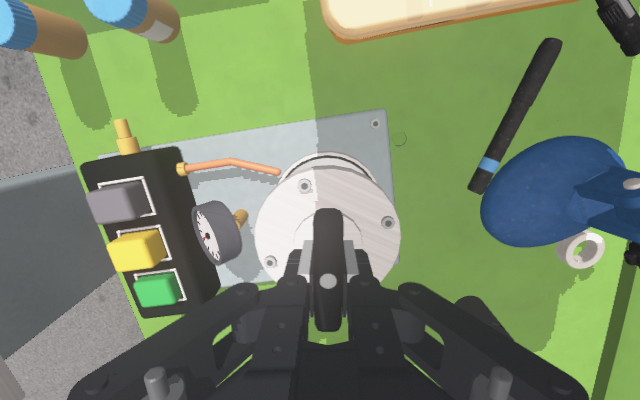

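The bar turned with the jaws by 65° and the torque fell to zero, so the plug is free. Next I'll lift it.

```bash
python3 - <<'E'
from plant import ctrl, move_gripper, readout, imaging
from h import *
import json
r=ctrl.line_to([609,80.5,155],speed=50,threshold=15)
s=readout.state();print(r,s['clock'],s['tool_pos'],s['wrist_force'],s['width'])
if not r:
    ctrl.line_to([609,80.5,250],speed=200)
    q=quat(94,0); ctrl.reach([500,-170,250],q)
    s=readout.state();print(s['clock'],s['wrist_force'],s['width'])
    i=imaging.camera_info('wrist'); im=imaging.snapshot('wrist'); cv2.imwrite('pics/w5.png',im)
    i['extrinsics']=i['extrinsics'].tolist(); json.dump(i,open('w5.json','w'))
    cv2.imwrite('pics/s5.png',imaging.snapshot('scene'))
    cv2.imwrite('pics/t5.png',imaging.snapshot('top'))
E
```

```text
False 13.6917 [608.55648182  80.46213328 154.46108425] [-0.17398455 -0.12977846 -3.34627033] 13.063295314344122
15.375 [ 0.23570867 -0.16798871 -3.18485144] 12.894271258580973
```

View pics/w5.png

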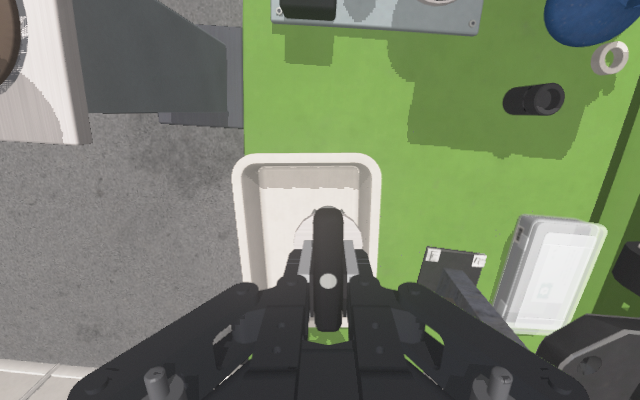

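View pics/s5.png

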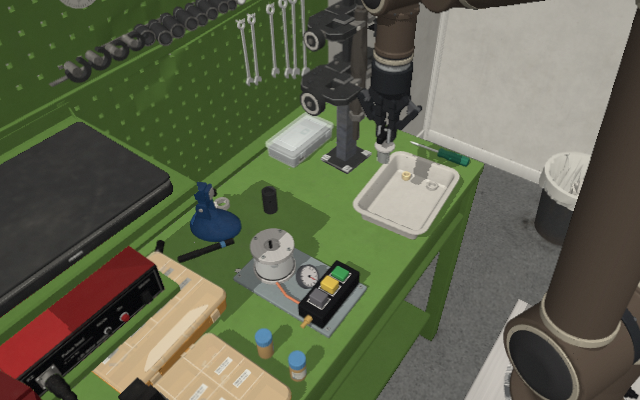

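The plug is in the grip and clear of the pot, and the force of 3.2 N matches its weight. In the wrist view the tray's +y rim runs from (236,160) to (380,157), and the press base begins near (425,248).

```bash
python3 - <<'E'
from h import *
import json
i=json.load(open('w5.json'))
for n,p,z in (('rim yL',(300,155),48),('rim x-',(236,200),48),('rim x+',(381,200),48),('rim x-',(243,270),48),('rim x+',(378,270),48),('in+y',(310,188),2),('press',(425,248),5),('press2',(420,285),5),('pressR',(487,255),5)): print(n,plane(i,p,z).round(1))
E
```

```text
rim yL [ 465.  -144.5   48. ]
rim x- [ 386.3 -206.9   48. ]
rim x+ [ 569.4 -194.1   48. ]
rim x- [ 392.9 -307.5   48. ]
rim x+ [ 578.  -294.4   48. ]
in+y [ 477.  -197.1    2. ]
press [ 654.6 -277.6    5. ]
press2 [ 658.1 -342.2    5. ]
pressR [ 752.2 -283.2    5. ]
```

```bash
python3 - <<'E'
from plant import ctrl, move_gripper, readout, imaging
from h import *
q=quat(94,50); hd=np.array([np.cos(np.radians(94)),np.sin(np.radians(94))]); F=np.array([478,-212.])
def gp(th,dz=0):
    t=np.radians(th); g=F+hd*(-71*np.cos(t)+13.5*np.sin(t)); return tcp_for([*g,2+71*np.sin(t)+13.5*np.cos(t)+dz],q)
for th,dz in ((40,110),(40,30),(18,0)): print(gp(th,dz).round(1),ctrl.ik(gp(th,dz),q) is not None)
ctrl.reach(gp(40,110),q)
ctrl.line_to(gp(40,25),speed=120)
s=readout.state();print(s['clock'],s['tool_pos'],np.round(s['wrist_force'],1),s['width'])
cv2.imwrite('pics/s6.png',imaging.snapshot('scene'))
cv2.imwrite('pics/w6.png',imaging.snapshot('wrist'))
cv2.imwrite('pics/s6c.png',cv2.resize(cv2.imread('pics/s6.png')[80:260,320:520],None,fx=3,fy=3))
E
```

```text
[ 480.2 -243.3  156. ] True
[ 480.2 -243.3   76. ] True
[ 481.4 -260.9   24.8] True
17.0167 [ 480.66938765 -243.46417802   71.54527335] [ 1.1 -0.1 -2.6] 13.064153073861409
```

View pics/s6c.png

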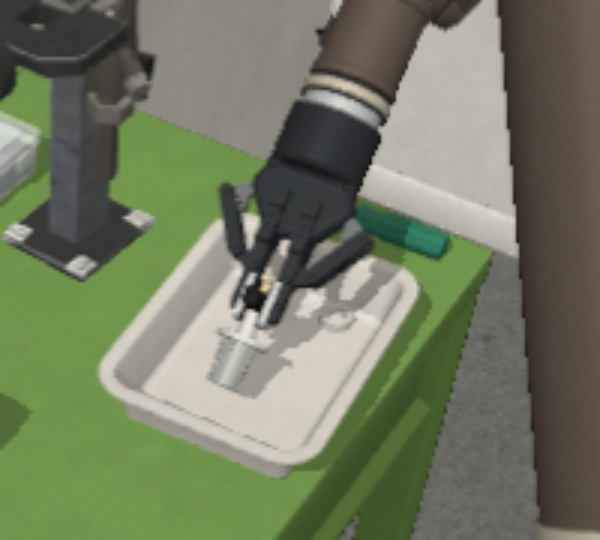

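View pics/w6.png

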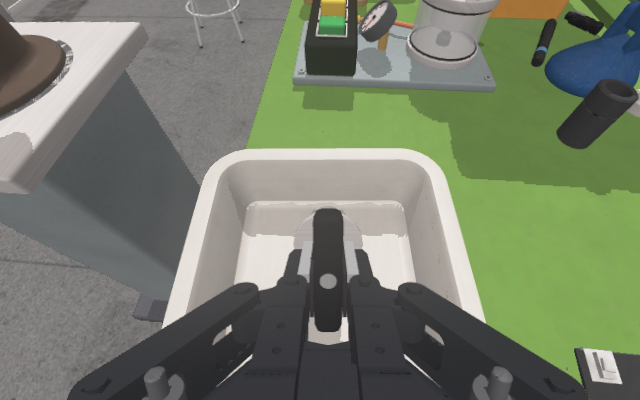

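The plug is tilted over the empty part of the floor. Next I'll lower it until the foot touches, then pivot it down.

```bash
python3 - <<'E'
from plant import ctrl, move_gripper, readout, imaging
from h import *
q=quat(94,50); hd=np.array([np.cos(np.radians(94)),np.sin(np.radians(94))]); F=np.array([478,-212.])
def gp(th,dz=0):
    t=np.radians(th); g=F+hd*(-71*np.cos(t)+13.5*np.sin(t)); return tcp_for([*g,2+71*np.sin(t)+13.5*np.cos(t)+dz],q)
r=ctrl.line_to(gp(40,-6),speed=20,threshold=4)
s=readout.state();print(r,s['clock'],s['tool_pos'],gp(40),np.round(s['wrist_force'],1),s['width'])
e=np.array(s['tool_pos'])-gp(40)
for th in (35,30,25,20,17):
    r=ctrl.line_to(gp(th)+[0,0,max(min(e[2],3),-3)],speed=20,threshold=18)
    s=readout.state();print(th,r,round(s['clock'],2),np.round(s['tool_pos'],1),gp(th).round(1),np.round(s['wrist_force'],1),round(s['width'],1))
    if r: break
cv2.imwrite('pics/s7.png',imaging.snapshot('scene'))
cv2.imwrite('pics/w7.png',imaging.snapshot('wrist'))
cv2.imwrite('pics/s7c.png',cv2.resize(cv2.imread('pics/s7.png')[80:260,320:520],None,fx=3,fy=3))
E
```

```text
True 18.3083 [ 480.16314511 -243.39992486   44.7637727 ] [ 480.18941098 -243.31003573   45.95939197] [ 1.3 -2.1  3.6] 12.856723010628563
35 False 18.75 [ 480.3 -245.8   42.7] [ 480.5 -248.    41.8] [-0.8  1.6  7.4] 13.1
30 False 19.22 [ 480.6 -250.3   38. ] [ 480.8 -252.3   37.2] [0.4 1.  7.5] 12.5
25 False 19.68 [ 480.9 -254.5   32.9] [ 481.1 -256.2   32.2] [-0.   1.7  6.8] 12.9
20 False 20.15 [ 481.2 -258.1   27.5] [ 481.3 -259.7   26.9] [0.9 1.5 7.2] 12.9
17 False 20.49 [ 481.3 -260.    24.3] [ 481.5 -261.5   23.6] [-0.3  1.4  6.4] 13.1
```

View pics/s7c.png

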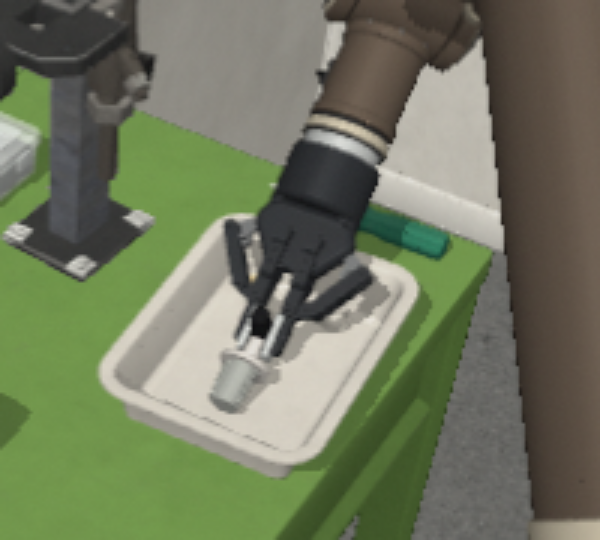

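View pics/w7.png

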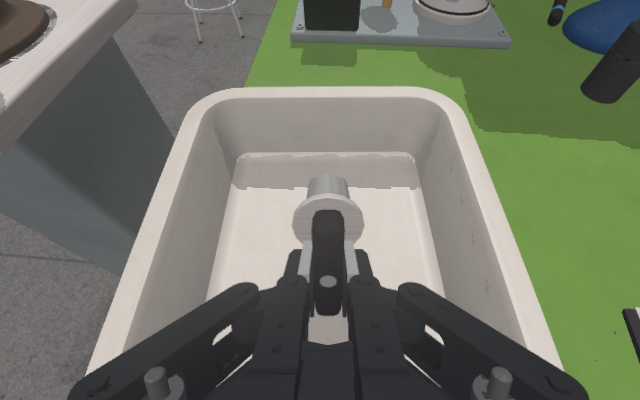

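The plug pivoted down: the taper now shows beyond the flange and it lies almost flat. I'll make a last small touch-down and then release.

```bash
python3 - <<'E'
from plant import ctrl, move_gripper, readout, imaging
from h import *
p=np.array(readout.state()['tool_pos'])
r=ctrl.line_to(p+[0,-1,-4.5],speed=10,threshold=6)
s=readout.state();print(r,s['clock'],np.round(s['tool_pos'],1),np.round(s['wrist_force'],1))
move_gripper(50); ctrl.hold(0.3)
s=readout.state();print(s['clock'],s['width'],np.round(s['wrist_force'],1))
cv2.imwrite('pics/w8.png',imaging.snapshot('wrist'))
E
```

```text
False 21.0083 [ 481.5 -260.8   22.4] [-1.2 -3.6  8.2]
21.75 50.22590526584525 [-0.1 -0.1 -0.9]
```

View pics/w8.png

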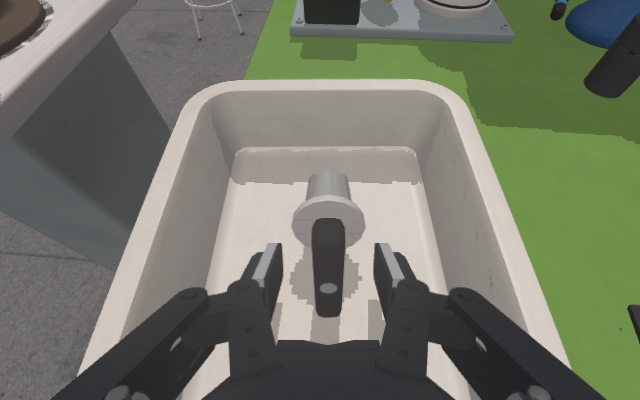

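It is lying still, clear of the pads. I'll retreat along the tool axis and check.

```bash
python3 - <<'E'
from plant import ctrl, move_gripper, readout, imaging
from h import *
p=np.array(readout.state()['tool_pos']); z=R.from_quat(quat(94,50)).as_matrix()[:,2]
p2=p-z*50; ctrl.line_to(p2,speed=60)
p3=p2+[0,0,150]; ctrl.line_to(p3,speed=150)
ctrl.hold(0.5)
s=readout.state();print(s['clock'],np.round(s['tool_pos'],1),np.round(s['wrist_force'],1))
cv2.imwrite('pics/w9.png',imaging.snapshot('wrist'))
im=imaging.snapshot('scene')
cv2.imwrite('pics/s9c.png',cv2.resize(im[130:380,200:480],None,fx=2.4,fy=2.4))
E
```

```text
24.4333 [ 484.  -299.2  201.8] [ 0.3 -0.5 -0.3]
```

View pics/w9.png

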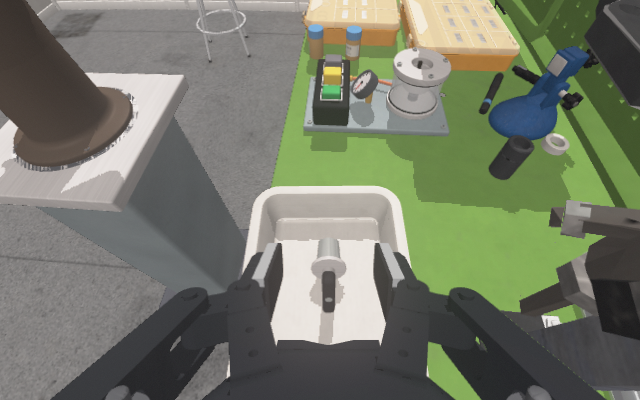

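View pics/s9c.png

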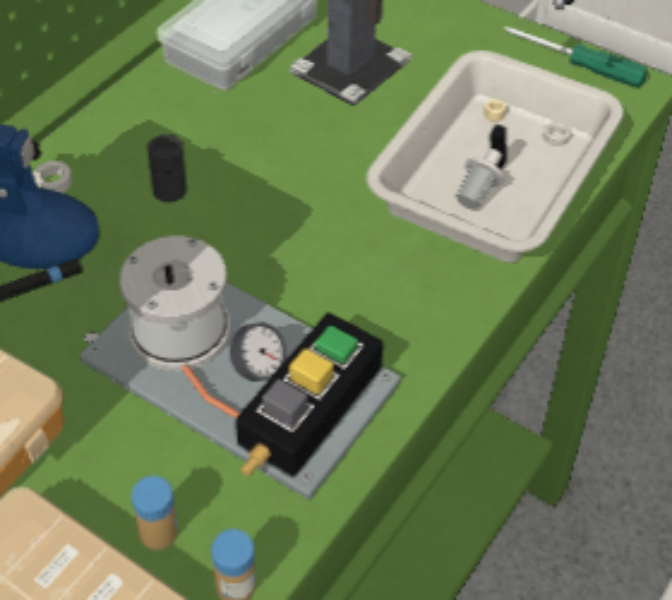

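```bash
python3 - <<'E'
from plant import ctrl, readout
ctrl.job_done(); print(readout.state()['clock'])
E
```

```text
the job is handed in; nothing more can be done
the job is handed in; nothing more can be done
```

The job is done and was handed in at about 24.5 s of the 58 s allowed.

- **Vent:** I pressed the green vent key to its stop (tool tip at 59.5 mm). It stayed down, the yellow hold key popped up, the gauge needle moved, and the grey pump key was not touched.
- **Plug:** With the pot vented, I gripped the T-grip and twisted it 65°, and the twisting resistance fell to zero. It then lifted straight out with only its weight on the wrist (about 3 N).
- **Tray:** I tilted the plug over the empty part of the tray, touched its foot to the floor, pivoted it down at under about 9 N and let go. It was not dropped.

**Last checks:** The final pictures show the plug lying still in the tray, clear of the spacer rings. The green key is down and the yellow up. The two oil samples and the black sleeve stand where they were, and the gripper is clear of everything.

**Disagreements:**
- The top camera placed the green key about 6 mm off in y from the scene and wrist views. I used the wrist view, and the contacts agreed with it.
- My last lowering step before release ended without reaching its force limit, so I did not confirm by force that the grip end touched the floor. The picture taken right after release shows the plug lying still.
- The plug rests on its foot edge and one end of the T-grip, so it could still roll slightly onto its flange. It had not moved in the pictures up to hand-in, about 3 s after release.

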